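# Draw a tube adapter out of a deep centrifuge bucket with a T-foot picker

### The job

Lift the tube adapter out of the deep centrifuge bucket, where no fingers fit: take the T-foot picker from its holder, feel with light pressure for the slot in the adapter's lifting head, pass the foot through, give it a quarter turn and draw the adapter straight up. Stand it upright and fully down in the shallow square tray, free the picker and hang it back in its holder. Press on the adapter and bucket only gently, keep the fingers off the adapter, and leave everything else where it is.

Things in the scene. Friction and masses are not known exactly. Their poses are not given: they have to be found in the camera images.
- bucket: Deep square aluminium centrifuge bucket, fixed on the bench: 73 x 73 mm outside (79 over the rim, 91 along y over the trunnion cups), square bore 64 x 64 mm, rim 140 mm above the bench. Origin: centre of the underside, on the bench; z up; x and y parallel to the walls.
- bucket_floor (a point): Centre of the top of the sprung cushion in the bucket, 16 mm above the bench when the adapter just stands on it. Pushed down on, the adapter starts to sink at 0.2 to 1 N, then 0.7 N per mm; after 9 mm (about 7 N) it is hard. This point itself does not move. Keep pushes on the adapter below 15 N.
- adapter: Grey square tube adapter standing in the bucket with 3 mm of play each side: block 58 x 58 mm, 30 mm high (foot 53 x 53), four microtubes with caps up to 42 mm, about 0.26 kg in all. Origin: centre of the underside; z up; x and y parallel to the block's sides. A steel lifting head stands in its middle (see head_top).
- head_top (a point): Centre of the top of the adapter's lifting head, 66 mm above the adapter's underside; axes as the adapter. Square steel plate 36 x 36 mm, 5.5 mm thick, with one straight slot 27 x 8 mm through its centre over an open cavity whose floor is 18 mm below the top. The head is a stiff swivel: its slot points up to 1.3 rad either side of the adapter's x axis. This angle is not measured: feel or see it.
- head_groove (a point): Point on the adapter's axis under the head's plate, 60.5 mm above the underside; axes as the adapter. Across the slot, at right angles to it, a groove 8 mm wide and 2.5 mm deep in the plate's underside seats the picker's bar for lifting. A bar turned 90 degrees from the slot is held; turned back in line with it, it comes free. The swivel yields above 0.08 N m.
- picker_grip (a point): Centre of the picker's grey handle, half-way up it. Handle: 26 mm along x, 16 mm along y, 58 mm along z (along the shaft, up). A round collar 40 mm across has its underside 34 mm below this point, and under it a tapered centring boss 24 mm across, 12 mm high. Mass 0.11 kg. At the start the picker hangs upright in the holder.
- picker_tip (a point): Lower tip of the picker's 6 mm steel shaft, 126 mm below picker_grip on the same axis; same axes as picker_grip. The foot is a cross bar along x, 22 mm long and 5 mm thick, centred 5 mm above the tip.
- holder: Fixed picker holder: upright aluminium tube on a round 84 mm foot. Tube bore 28 mm, outside 36 mm, rim 108 mm above the bench. Origin: centre of the underside, on the bench; z up. The picker hangs in it with the collar on the rim: tip 16 mm and handle centre 142 mm above the bench; any yaw will do.
- tray: Fixed shallow white square tray: 77 x 77 mm (flange 93 x 93, 4 mm high), square recess 67 x 67 mm, floor 5 mm and rim 17 mm above the bench. Origin: centre of the underside, on the bench; x and y parallel to its sides, z up. The adapter may stand in it in any of the four square directions.
- amber_bottle: Bystander: amber glass bottle, 58 mm across, 112 mm tall. Origin: centre of the underside. Not to be disturbed.
- beaker: Bystander: plastic beaker, 59 mm across, 70 mm tall. Origin: centre of the underside. Not to be disturbed.
- dropper_bottle: Bystander: small bottle, 34 mm across, 78 mm tall. Origin: centre of the underside. Not to be disturbed.
- film_box: Bystander: flat carton, 55 x 120 x 50 mm. Origin: centre of the underside. Not to be disturbed.
- tape_roll: Bystander: clear tape roll lying flat, 66 mm across, 12 mm thick. Origin: centre of the underside. Not to be disturbed.
- timer: Bystander: square timer lying flat, 66 x 66 x 19 mm. Origin: centre of the underside. Not to be disturbed.
- petri_dish: Bystander: petri dish, 61 mm across, 12 mm high. Origin: centre of the underside. Not to be disturbed.
- hdpe_bottle: Bystander: white plastic bottle, 62 mm across, 120 mm tall. Origin: centre of the underside. Not to be disturbed.
Mind the look-alikes: they are no part of the job. Leave any blue look-alike of the part that bears picker_grip alone. Leave any yellow look-alike of the holder alone.

How it is judged:
By the outcome, as a careful person would: the job done as asked, in the order asked, and still so for the second after the job is handed in, with the robot touching nothing.
It also fails if it takes over 72 s, if anything falls off the work surface, if the arm or the gripper's body presses on something with over 40 N, if the wrist force passes 120 N, or if a joint passes its speed limit or range.

### The arm

A 7-joint arm with a two-finger parallel gripper is mounted at the origin on a cart in front of the work surface, level with it; the furniture and walls round the work are solid. World frame = base frame: x ahead of the robot, y to its left, z up, the work surface at z = 0. Lengths are in m, angles in rad, forces in N, time in s.
With the tool pointing down it reaches from about 0.35 to 0.9 m from the base axis. Payload 19.9 kg.
Tool frame: the origin (TCP) lies between the finger pads; the fingertips stand robot.tcp_to_tips ahead of it and the grasp point (between the pads) lies 2 mm behind it (robot.tcp_to_tips is the distance from the TCP to the fingertips, in m); z points along the fingers, y is the line along which they close (so a half turn about z gives the same grasp; the last joint's range is limited). The gripper opens to 85 mm and grips with 20 to 120 N. Pads are 22 mm wide; open, the fingers measure 114 mm over their backs; the gripper's body (76 mm by 85 mm) begins 54 mm behind the grasp point. The pads swing forward as they close: fully open they stand 13 mm farther back than shut.
Start: joints at [1.19, 0.417, -0.01, 1.614, 0.005, 1.111, -0.053], TCP at [0.208, -0.589, 0.248] pointing down, gripper open.
Joint ranges: [-2.81, 2.81], [-0.39, 2.02], [-1.27, 1.25], [0.06, 2.57], [-1.19, 4.33], [0.19, 2], [-2.82, 2.82]. Speed limits (rad/s): [1.89, 1.89, 2.39, 2.39, 3.01, 3.01, 3.01].

### API

Orientations are given as [roll, pitch, yaw] about the fixed x, y, z axes, in that order (R = Rz(yaw) Ry(pitch) Rx(roll)).
In Python, from bench import robot gives the robot as it stands. The module is installed in compiled form; this text tells all that it offers.
- The arm moves only by the shell command python3 -m inch 'ROWS' [FORCE]. ROWS is JSON, a list of rows, each a list of 5 numbers: the shift along the tool's x, y, z in mm, then the turn about the tool's z in degrees, then the finger opening in mm, from 0 to 85.4. A call has 1 to 10 rows; each row shifts and turns the commanded pose from where the row before left it, along the tool's axes as they then stand; what a row does not reach is not made up. A row lasts 1/10 s, in which the tool goes at most 50 mm and 8.59 degrees, less where a joint would pass 70% of its speed; a pose out of reach is approached as far as the arm can. A call with a gripper value outside its range is refused whole. The fingers move at their own pace and stop on an object; FORCE is the grip in N (left out, the last holds). Time passes only in rows, so rows that do not move let the fingers close. It gives the time, the measured TCP pose, the force, the opening and the grip force at its end, in the units of the state.
- robot.get_state(): the state, without advancing time (a new reading comes with each control period).
- robot.grab_frame(name): name is "side" or "top" or "wrist"; returns (picture, depth): 420x560x3 uint8, red, green, blue; 420x560 float32, m along the optical axis (not along the pixel's ray), 0 where there is no reading.
- robot.calibration(name): a dict with "mtx" (3x3 intrinsics, pixels), "extrinsics" (4x4, takes a point from world to camera coordinates). Camera axes: x right, y up, looking along -z (the intrinsics and any distortion apply to the point x, -y, -z); pixel columns grow to the right and rows downward; lengths in m; the calibration is good to about 2 mm. The wrist camera is an equidistant fisheye: a pixel r from the principal point sees the ray r / f radians off the axis. A picture is of the moment at which its call begins: read the wrist's pose just before it. calibration takes no time and is no camera call; for the wrist camera it gives the pose at the moment of the call.
- robot.job_done(): hands the job in; it is judged then, once.
The state is a dict: "time": time; "joint_positions": joint angles; "qvel": joint speeds; "joint_efforts": joint torques, N m; "ee_pos": TCP position; "tool_rot": TCP orientation; "ft_force": force on the tool from outside, world axes, zero at the start; "torque": the same for the moment, N m; "gripper_width": finger opening in m; "gripper_force": force on a finger pad.
Only numpy, scipy, OpenCV 4.12 (cv2) and the standard library are available. Lean on these libraries where they do the work, as an engineer would, in place of code of your own. Each camera call takes 0.05 s, during which the arm holds its last target. There are 200 camera calls.

## Working session

There is one attempt and no reset: what is moved stays moved. The work goes in short steps, Python scripts to look and compute and a shell command to move; the robot and the scene stay as the last step left them, time stands still between calls to the robot, and variables do not carry over. Pictures are saved under pics/ and viewed, at most 12 in all, crops included, and the job is handed in when it is done.

```bash
mkdir -p pics
cat > h.py <<'E'
import numpy as np, cv2
from bench import robot
def grab(n, name=None):
    c=robot.calibration(n); im,d=robot.grab_frame(n)
    if name:
        cv2.imwrite('pics/'+name+'.png',im[:,:,::-1])
    np.savez('/tmp/'+n+'.npz',im=im,d=d,K=c['mtx'],E=c['extrinsics'])
    return im,d,np.array(c['mtx']),np.array(c['extrinsics'])
def cloud(d,K,E,fish=False):
    v,u=np.mgrid[:d.shape[0],:d.shape[1]].astype(float)
    x=(u-K[0,2])/K[0,0]; y=(v-K[1,2])/K[1,1]
    if fish:
        r=np.hypot(x,y)+1e-9; s=np.tan(np.minimum(r,1.5))/r; x=x*s;y=y*s
    P=np.stack([x*d,-y*d,-d,np.ones_like(d)],-1)
    W=P@np.linalg.inv(E).T
    W=W[...,:3]; W[d<=0]=np.nan
    return W
def load(n):
    f=np.load('/tmp/'+n+'.npz'); return f['im'],f['d'],f['K'],f['E']
E
cat > a.py <<'E'
from h import *
np.set_printoptions(precision=4,suppress=True)
a=grab('top');b=grab('side')
cv2.imwrite('pics/top.png',a[0][:,:,::-1]);cv2.imwrite('pics/side.png',b[0][:,:,::-1])
for n,q in(('top',a),('side',b)):
    print(n,q[2],np.linalg.inv(q[3])); print(robot.calibration(n).keys())
print(robot.get_state(),robot.tcp_to_tips)
E
python3 a.py
```

```text
top [[488.2145   0.     271.1743]
 [  0.     488.2145 204.5939]
 [  0.       0.       1.    ]] [[ 0.03    0.998  -0.0565  0.439 ]
 [-0.9996  0.0298 -0.0029  0.0202]
 [-0.0012  0.0566  0.9984  1.5798]
 [ 0.      0.      0.      1.    ]]
dict_keys(['mtx', 'extrinsics'])
side [[533.5053   0.     285.0397]
 [  0.     533.5053 205.0954]
 [  0.       0.       1.    ]] [[-0.9647  0.0864 -0.2486  0.046 ]
 [-0.2631 -0.3472  0.9001  1.7208]
 [-0.0085  0.9338  0.3577  0.79  ]
 [ 0.      0.      0.      1.    ]]
dict_keys(['mtx', 'extrinsics'])
{'time': 0.1, 'joint_positions': array([ 1.1905,  0.4179, -0.0103,  1.6141,  0.0047,  1.1107, -0.053 ]), 'qvel': array([ 0.001 , -0.0013, -0.0015, -0.0016, -0.0012, -0.0012, -0.001 ]), 'joint_efforts': array([  0.0012, -86.5827,   0.6799, -43.564 ,   0.0192,   0.005 ,
         0.    ]), 'ee_pos': array([ 0.2076, -0.5892,  0.2477]), 'tool_rot': array([-3.1404,  0.0001,  0.3388]), 'ft_force': array([-0.3418, -0.1776,  0.5071]), 'torque': array([-0.0057, -0.0467,  0.0473]), 'gripper_force': 0.0, 'gripper_width': 0.08577906140076495} 0.017
```

View pics/top.png

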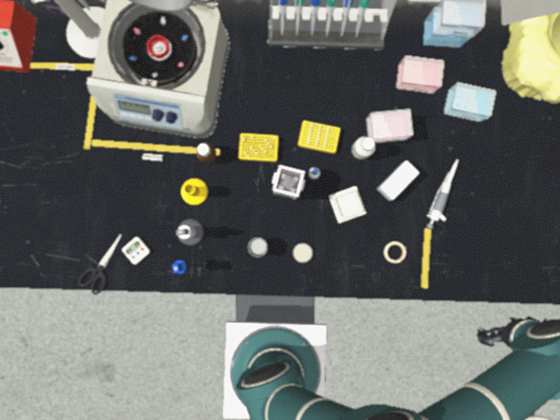

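View pics/side.png

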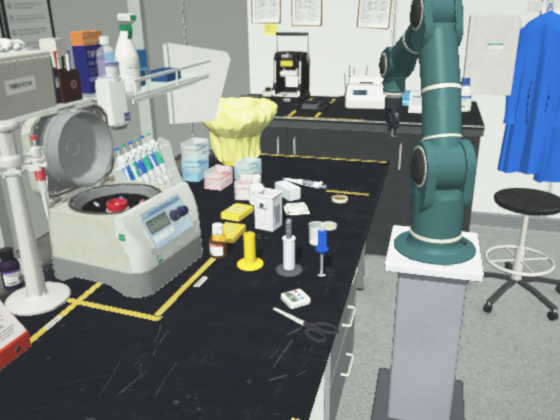

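The top view shows the bucket at (289,181), the tray at (348,204) and the grey picker in its holder at (189,232). The yellow holder at (194,191) and the blue picker at (180,267) are the look-alikes. The film box is at (398,181) and the dropper bottle at (314,172).

```bash
cat > b.py <<'E'
from h import *
np.set_printoptions(precision=4,suppress=True)
im,d,K,E=load('top'); W=cloud(d,K,E)
def reg(c,r,z0,z1):
    s=W[c[1]-r:c[1]+r+1,c[0]-r:c[0]+r+1].reshape(-1,3); s=s[(s[:,2]>z0)&(s[:,2]<z1)]
    if len(s)<5: return len(s)
    q=cv2.minAreaRect((s[:,:2]*1000).astype(np.float32))
    return len(s),np.median(s,0),(s[:,:2].min(0)+s[:,:2].max(0))/2,q,s[:,2].max()
print('bucket rim',reg((289,181),22,.125,.15))
print('adapter',reg((289,181),12,.03,.12))
print('tray',reg((348,204),24,.002,.03)); print('tray rim',reg((348,204),24,.013,.03))
print('holder rim',reg((189,232),18,.095,.118)); print('picker',reg((189,232),18,.15,.25)); print('base', reg((189,232),22,.003,.03))
for n,c in dict(yel=(194,191),blue=(180,267),bk=(258,246),petri=(303,252),drop=(314,172),amber=(205,152),film=(398,181)).items(): print(n,reg(c,14,.006,.4))
print('z along', W[232,175:215,2],W[181,268:312,2])
im,d,K,E=load('side'); W2=cloud(d,K,E); m=(np.abs(W2[...,0]-.33)<.08)&(np.abs(W2[...,1]-.2)<.12)&(W2[...,2]>.09)
p=W2[m]; print(len(p)); 
c=cv2.resize(im[200:290,190:370],None,fx=4,fy=4,interpolation=cv2.INTER_CUBIC); cv2.imwrite('pics/sidec.png',c[:,:,::-1])
E
python3 b.py
```

```text
bucket rim (248, array([ 0.5965, -0.0255,  0.1392]), array([ 0.5936, -0.0248]), ((593.469482421875, -27.532562255859375), (83.83554077148438, 77.86933135986328), 76.68531036376953), np.float64(0.14651194524460442))
adapter (425, array([ 0.5989, -0.0273,  0.0634]), array([ 0.5955, -0.0275]), ((596.0235595703125, -26.99701690673828), (72.77546691894531, 71.99617004394531), 1.559485912322998), np.float64(0.11835852229961508))
tray (1077, array([ 0.5393, -0.2228,  0.0052]), array([ 0.5377, -0.2232]), ((537.8829345703125, -223.52020263671875), (155.67703247070312, 156.86541748046875), 1.6874862909317017), np.float64(0.02785787913772797))
tray rim (125, array([ 0.5385, -0.2209,  0.0172]), array([ 0.5385, -0.2212]), ((536.693115234375, -218.5648193359375), (76.60009765625, 82.25871276855469), 21.477008819580078), np.float64(0.02785787913772797))
holder rim (72, array([0.4339, 0.2778, 0.1137]), array([0.4335, 0.2825]), ((434.0194396972656, 280.6804504394531), (39.423282623291016, 33.621620178222656), 13.598685264587402), np.float64(0.11747981038965905))
picker (55, array([0.4345, 0.281 , 0.1
[... 1807 characters left out ...]
74))
z along [-0.0038  0.0023  0.1721  0.1726  0.1722  0.1736  0.1697  0.1756  0.1732
  0.1651  0.1684  0.1549  0.1411  0.1245  0.1155  0.1138  0.0907  0.0791
  0.0589  0.0432  0.0228  0.0127  0.0083  0.0038  0.0082  0.0102  0.0116
  0.0041  0.0007 -0.0048 -0.0014  0.0015  0.0014 -0.0003  0.004  -0.0029
 -0.0023 -0.0013  0.0008 -0.0001] [ 0.0061 -0.0007 -0.0042 -0.0014 -0.0023  0.1176  0.1229  0.1396  0.1402
  0.1393  0.0123  0.0139  0.0514  0.0475  0.0806  0.0798  0.0818  0.0826
  0.082   0.0851  0.0612  0.0634  0.061   0.0849  0.0838  0.0848  0.0841
  0.081   0.0853  0.0439  0.0431  0.0652  0.1397  0.138   0.1391  0.1205
  0.118  -0.0029  0.0028  0.006   0.0011  0.0017 -0.0029 -0.0017]
218
```

View pics/sidec.png

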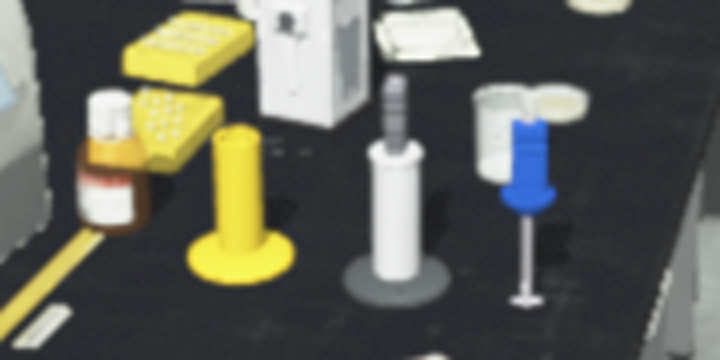

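The holder is confirmed at about (0.434, 0.282), with the grey handle's long axis at a yaw of about 100°. I'll move first, passing near the bucket for a wrist look.

```bash
cat > go.py <<'E'
# go.py x y z [yawdeg]: tool shift (mm) from here, turn (deg, tool z, done after shift)
import sys; from h import *
from scipy.spatial.transform import Rotation as R
s=robot.get_state(); t=np.array([float(v) for v in sys.argv[1:4]])
Rm=R.from_euler('xyz',s['tool_rot']).as_matrix()
print('pos',s['ee_pos'].round(4),'yaw',np.degrees(s['tool_rot'][2]).round(2),'tilt',s['tool_rot'].round(4)[:2],'q',s['joint_positions'].round(2),'F',s['ft_force'].round(2),'M',s['torque'].round(3),'w',s['gripper_width'],'t',s['time'])
print('shift',(1000*Rm.T@(t-s['ee_pos'])).round(1), 'turn',None if len(sys.argv)<5 else round(-((float(sys.argv[4])-np.degrees(s['tool_rot'][2])+180)%360-180),2))
E
python3 -m inch '[[0,0,-30,0,85],[25,-25,-30,0,85],[35,-33,-10,0,85],[35,-33,-5,0,85],[35,-33,-5,0,85],[35,-33,-5,0,85],[35,-33,-5,0,85],[35,-33,-5,0,85],[35,-33,0,0,85],[35,-33,0,0,85]]'
python3 -m inch '[[35,-33,0,0,85],[35,-33,0,0,85],[35,-33,0,0,85],[35,-33,0,0,85],[25,-20,0,0,85],[0,0,0,-8.5,85],[0,0,0,-8.5,85],[0,0,0,-8.5,85],[0,0,0,-8.5,85],[0,0,0,-8.5,85]]'
python3 -m inch '[[0,0,0,-8.5,85],[0,0,0,-8.5,85],[0,0,0,-8.5,85],[0,0,0,0,60],[0,0,0,0,60]]'
python3 go.py .5 -.03 .35 90
python3 -c "
from h import *
im,d,K,E=grab('wrist','wrist1');print(K,np.linalg.inv(E))"
```

```text
time: 1.1
ee_pos: [0.3997, -0.2136, 0.3434]
tool_rot: [3.141, 0.0, 0.339]
ft_force: [1.3, -0.5, -0.0]
gripper_width: 0.0848
gripper_force: 0.0
time: 2.1
ee_pos: [0.5043, -0.0173, 0.343]
tool_rot: [-3.141, 0.0, 1.087]
ft_force: [-1.4, -0.5, -0.3]
gripper_width: 0.0852
gripper_force: 0.0
time: 2.6
ee_pos: [0.5043, -0.0174, 0.3431]
tool_rot: [-3.141, -0.0, 1.521]
ft_force: [0.3, -0.3, 0.2]
gripper_width: 0.0606
gripper_force: 0.0
pos [ 0.5043 -0.0174  0.3431] yaw 87.13 tilt [-3.1412e+00 -1.0000e-04] q [ 0.55  0.16 -0.64  1.77  0.1   1.25 -0.17] F [ 0.3  -0.35  0.24] M [-0.015 -0.034 -0.03 ] w 0.060585366911357616 t 2.6
shift [-12.8  -3.7  -6.9] turn -2.87
[[325.1922621    0.         283.73889608]
 [  0.         325.1922621  211.4134634 ]
 [  0.           0.           1.        ]] [[ 9.98740601e-01  4.72081212e-02  1.69884105e-02  5.09627612e-01]
 [-5.01636359e-02  9.45710707e-01  3.21115039e-01  6.49303567e-02]
 [-9.06884048e-04 -3.21562827e-01  9.46887811e-01  4.68742558e-01]
 [ 0.00000000e+00  0.00000000e+00  0.00000000e+00  1.00000000e+00]]
```

View pics/wrist1.png

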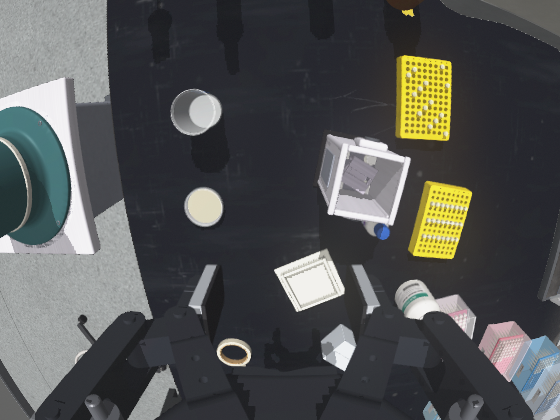

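The wrist view shows the bucket at (365,180), the head in its bore at (358,172) and the tray at (310,280). The slot shows as a dark line at about (360,178).

```bash
cat > c.py <<'E'
from h import *
np.set_printoptions(precision=4,suppress=True)
im,d,K,E=load('wrist'); W=cloud(d,K,E,True)
def reg(u0,u1,v0,v1,z0,z1):
    s=W[v0:v1,u0:u1].reshape(-1,3); s=s[(s[:,2]>z0)&(s[:,2]<z1)]
    q=cv2.minAreaRect((s[:,:2]*1000).astype(np.float32)); return len(s),np.median(s,0),q
print('rim',reg(310,420,125,235,.134,.146)); print('head',reg(310,420,125,235,.075,.09))
print('tray rim',reg(270,350,245,315,.013,.021)); print('trayall',reg(265,355,245,320,.010,.025))
# orthographic render around bucket
m=np.isfinite(W[...,0]); P=W[m]; C=im[m]
def ortho(cx,cy,z0,z1,h=.05,s=6000):
    o=np.zeros((int(2*h*s),)*2+(3,),np.uint8)
    k=(np.abs(P[:,0]-cx)<h*.97)&(np.abs(P[:,1]-cy)<h*.97)&(P[:,2]>z0)&(P[:,2]<z1)
    for p,c in zip(P[k],C[k]): cv2.circle(o,(int((p[0]-cx+h)*s),int((cy+h-p[1])*s)),4,c.tolist(),-1)
    return o
o=ortho(.596,-.026,.05,.15); t=ortho(.5385,-.221,-.01,.05)
c=cv2.resize(im[125:235,310:420],(600,600),interpolation=cv2.INTER_CUBIC)
cv2.imwrite('pics/orth.png',cv2.resize(np.hstack([o[:,:,::-1],c[:,:,::-1]]),(800,400)))
E
python3 c.py
```

```text
rim (1777, array([ 0.5937, -0.0211,  0.1397]), ((596.3685302734375, -22.533100128173828), (79.21141052246094, 78.73391723632812), 77.41557312011719))
head (1202, array([ 0.6005, -0.0269,  0.0818]), ((604.6143188476562, -43.46900177001953), (114.17381286621094, 101.2737808227539), 78.48721313476562))
tray rim (576, array([ 0.5391, -0.215 ,  0.0167]), ((540.0969848632812, -217.76602172851562), (77.88792419433594, 78.61799621582031), 21.45304298400879))
trayall (667, array([ 0.5386, -0.2142,  0.0164]), ((539.98876953125, -217.49073791503906), (77.88792419433594, 79.20955657958984), 21.45304298400879))
```

View pics/orth.png

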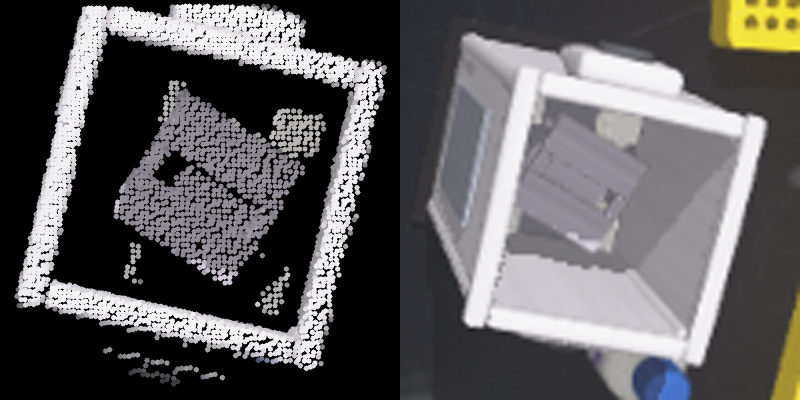

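```bash
cat > d.py <<'E'
from h import *
im,d,K,E=load('wrist'); W=cloud(d,K,E,True).reshape(-1,3)
k=(np.hypot(W[:,0]-.5972,W[:,1]+.0225)<.027)&(W[:,2]>.0785)&(W[:,2]<.0855)
print(k.sum(),cv2.minAreaRect((W[k,:2]*1000).astype(np.float32)))
E
python3 d.py; python3 go.py .434 .284 .3 101
```

```text
668 ((597.782958984375, -23.18669891357422), (36.26443099975586, 36.28580093383789), 58.21844482421875)
pos [ 0.5044 -0.0174  0.3431] yaw 87.14 tilt [-3.1412e+00 -1.0000e-04] q [ 0.55  0.16 -0.64  1.77  0.1   1.25 -0.17] F [-0.58 -0.25 -0.4 ] M [0.004 0.015 0.04 ] w 0.0598386892153409 t 2.65
shift [297.5 -85.3  43.2] turn -13.86
```

```bash
python3 -m inch '[[37,-10,0,-2,60],[43,-12,0,-2,60],[43,-12,0,-2,60],[43,-12,10,-2,60],[43,-13,10,-2,60],[43,-13,10,-2,60],[43,-13,10,-2,60],[0,0,0,0,60],[0,0,0,0,60]]'
python3 go.py .434 .284 .3 101
cat > e.py <<'E'
from h import *
im,d,K,E=grab('wrist','wrist2'); W=cloud(d,K,E,True)
m=(np.hypot(W[...,0]-.434,W[...,1]-.284)<.035)
for z0,z1 in((.16,.178),(.105,.121),(.113,.155)):
    k=m&(W[...,2]>z0)&(W[...,2]<z1); s=W[k]
    if len(s)>5: print(z0,len(s),np.median(s,0),cv2.minAreaRect((s[:,:2]*1000).astype(np.float32)),cv2.minEnclosingCircle((s[:,:2]*1000).astype(np.float32)))
v,u=np.where(m&(W[...,2]>.1)); print(u.min(),u.max(),v.min(),v.max())
c=im[max(v.min()-30,0):v.max()+30,max(u.min()-40,0):u.max()+40]; cv2.imwrite('pics/w2c.png',cv2.resize(c,None,fx=3,fy=3,interpolation=cv2.INTER_CUBIC)[:600,:800,::-1])
E
python3 e.py
```

```text
time: 3.55
ee_pos: [0.4012, 0.2716, 0.3031]
tool_rot: [-3.141, -0.0, 1.769]
ft_force: [0.9, -0.6, -0.5]
gripper_width: 0.06
gripper_force: 0.0
pos [0.4012 0.2716 0.3031] yaw 101.36 tilt [-3.1411e+00 -1.0000e-04] q [ 0.14  0.19 -0.9   1.86  0.16  1.17 -0.61] F [ 0.93 -0.59 -0.51] M [-0.036  0.026  0.009] w 0.06003912843498183 t 3.55
shift [ 5.7 34.6  3.1] turn 0.36
0.16 651 [0.43466376 0.28815614 0.1705949 ] ((435.7621765136719, 286.2149963378906), (16.6742000579834, 26.66596031188965), 10.08182144165039) ((435.8636779785156, 286.70843505859375), 14.94998836517334)
0.105 564 [0.4266542  0.29185434 0.11389851] ((433.8176574707031, 288.9233093261719), (39.415035247802734, 33.887237548828125), 32.81368637084961) ((436.0802307128906, 286.2694396972656), 20.400680541992188)
0.113 716 [0.4280662  0.29348062 0.1145387 ] ((433.7718200683594, 288.69287109375), (39.08829116821289, 33.549583435058594), 32.81368637084961) ((435.852294921875, 286.24017333984375), 19.988496780395508)
280 532 161 419
```

View pics/w2c.png

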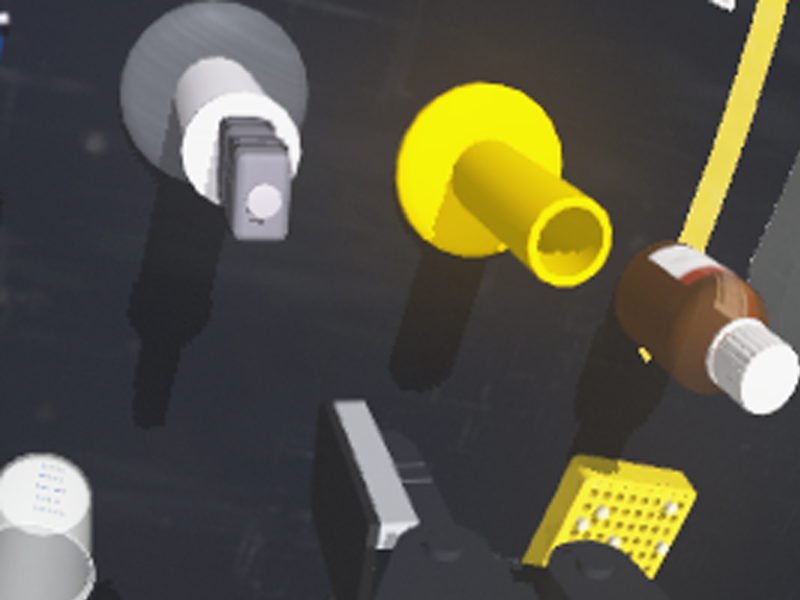

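```bash
python3 go.py .4359 .2863 .141 100.1
python3 -m inch '[[8,37,2,1.2,60],[0,0,40,0,60],[0,0,40,0,60],[0,0,20,0,60],[0,0,0,0,60],[0,0,0,0,60]]'
python3 go.py .4359 .2863 .141 100.1
```

```text
pos [0.4019 0.2707 0.3033] yaw 101.28 tilt [-3.1414e+00  1.0000e-04] q [ 0.15  0.19 -0.89  1.86  0.16  1.17 -0.61] F [0.15 0.22 1.26] M [-0.07   0.     0.004] w 0.060213830581506096 t 3.6
shift [  8.7  36.4 162.3] turn 1.18
time: 4.2
ee_pos: [0.4371, 0.2857, 0.2021]
tool_rot: [3.141, -0.0, 1.747]
ft_force: [0.4, -0.6, 0.4]
gripper_width: 0.0604
gripper_force: 0.0
pos [0.4371 0.2857 0.2021] yaw 100.08 tilt [ 3.1413e+00 -1.0000e-04] q [ 0.04  0.4  -0.83  1.89  0.35  1.   -0.76] F [ 0.44 -0.56  0.43] M [-0.009 -0.012 -0.015] w 0.06040236417314411 t 4.2
shift [ 0.8 -1.1 61.1] turn -0.02
```

```bash
python3 -m inch '[[0.8,-1,30,0,60],[0,0,20,0,60],[0,0,11,0,60],[0,0,0,0,60],[0,0,0,0,30],[0,0,0,0,10],[0,0,0,0,10],[0,0,0,0,10],[0,0,0,0,10],[0,0,0,0,10]]' 60
python3 go.py .4359 .2863 .141 100.1
```

```text
time: 5.2
ee_pos: [0.4356, 0.287, 0.1412]
tool_rot: [3.14, -0.0, 1.749]
ft_force: [-0.8, -2.3, 9.4]
gripper_width: 0.0152
gripper_force: 58.2
pos [0.4356 0.287  0.1412] yaw 100.21 tilt [ 3.1404e+00 -1.0000e-04] q [-0.02  0.48 -0.77  1.95  0.43  0.89 -0.84] F [-0.81 -2.33  9.36] M [-0.446  0.28  -0.009] w 0.0152068189477993 t 5.2
shift [-0.7  0.1  0.2] turn 0.11
```

```bash
python3 -m inch '[[0,0,-10,0,10],[0,0,-25,0,10],[0,0,-30,0,10],[0,0,-30,0,10],[0,0,-30,0,10],[0,0,-30,0,10],[0,0,-25,0,10],[0,0,-10,0,10],[0,0,0,0,10]]' 100
python3 go.py .5978 -.0232 .331 58.2
python3 -c "
from h import *
im,d,K,E=grab('side'); cv2.imwrite('pics/s2.png',cv2.resize(im[150:300,200:400],None,fx=4,fy=4,interpolation=cv2.INTER_CUBIC)[:,:,::-1])"
```

```text
time: 6.1
ee_pos: [0.4354, 0.2869, 0.3314]
tool_rot: [3.14, -0.0, 1.749]
ft_force: [0.5, 0.5, -1.3]
gripper_width: 0.015
gripper_force: 97.4
pos [0.4354 0.2869 0.3314] yaw 100.21 tilt [ 3.1397e+00 -3.0000e-04] q [ 0.12  0.25 -0.89  1.74  0.21  1.24 -0.65] F [ 0.47  0.52 -1.27] M [ 0.043 -0.02  -0.072] w 0.014959030624108268 t 6.1
shift [-334.   104.9    0.5] turn 42.01
```

View pics/s2.png

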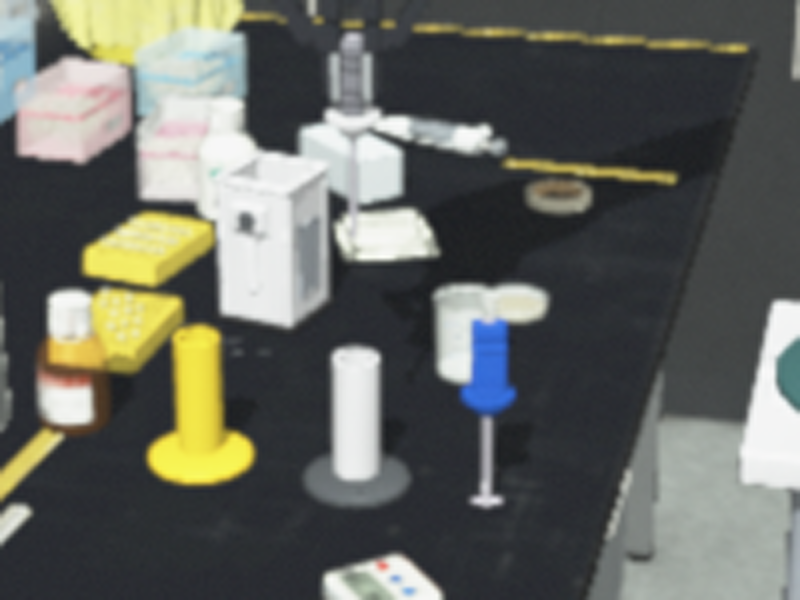

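The picker hangs straight in the grip (shaft at (350,190) in this crop) and the grey holder is empty. Next I'll go over the head and align the bar with the slot.

```bash
python3 -m inch '[[-20,6,0,0,10],[-37,11.6,0,0,10],[-37,11.6,0,0,10],[-37,11.6,0,0,10],[-37,11.6,0,0,10],[-37,11.6,0,0,10],[-37,11.6,0,0,10],[-37,11.6,0,0,10],[-37,11.6,0,0,10],[-18,6,0,0,10]]'
python3 -m inch '[[0,0,0,-8,10],[0,0,0,-8,10],[0,0,0,-8,10],[0,0,0,-8,10],[0,0,0,-8,10],[0,0,0,-8,10],[0,0,0,0,10],[0,0,0,0,10]]'
python3 go.py .5978 -.0232 .25 148.2
```

```text
time: 7.15
ee_pos: [0.5981, -0.0271, 0.3281]
tool_rot: [-3.139, -0.0, 1.746]
ft_force: [-0.2, 0.7, -1.3]
gripper_width: 0.015
gripper_force: 97.5
time: 7.95
ee_pos: [0.5973, -0.0232, 0.3294]
tool_rot: [-3.141, -0.001, 2.583]
ft_force: [0.0, -0.3, -1.3]
gripper_width: 0.015
gripper_force: 97.3
pos [ 0.5973 -0.0232  0.3294] yaw 147.99 tilt [-3.1414e+00 -1.4000e-03] q [ 0.63  0.43 -0.87  1.56  0.33  1.31  0.73] F [ 0.04 -0.31 -1.29] M [ 0.044 -0.052  0.018] w 0.014991313338531199 t 7.95
shift [-0.5  0.3 79.4] turn -0.21
```

```bash
python3 -m inch '[[0,0,15,0,10],[0,0,25,0,10],[0,0,25,0,10],[0,0,15,0,10],[0,0,0,0,10],[0,0,0,0,10],[0,0,0,0,10]]'
python3 go.py .5978 -.0232 .212 148.2
cat > f.py <<'E'
from h import *
im,d,K,E=grab('wrist'); W=cloud(d,K,E,True)
m=np.hypot(W[...,0]-.598,W[...,1]+.023)<.06
v,u=np.where(m); print(u.min(),u.max(),v.min(),v.max())
P=W.reshape(-1,3); C=im.reshape(-1,3); k=(np.hypot(P[:,0]-.598,P[:,1]+.023)<.03)
s=P[k&(P[:,2]>.0785)&(P[:,2]<.0855)]; print('head',len(s),cv2.minAreaRect((s[:,:2]*1000).astype(np.float32)))
# shaft axis by height
for z in np.arange(.1,.25,.01):
    s=P[k&(abs(P[:,2]-z)<.005)&(np.hypot(P[:,0]-.598,P[:,1]+.023)<.013)]
    if len(s): print(round(z,3),len(s),s.mean(0).round(4))
c=im[v.min():v.max(),u.min():u.max()]; f=min(800/c.shape[1],600/c.shape[0]); cv2.imwrite('pics/w3.png',cv2.resize(c,None,fx=f,fy=f,interpolation=cv2.INTER_CUBIC)[:,:,::-1])
E
python3 f.py
```

```text
time: 8.65
ee_pos: [0.5981, -0.0232, 0.2513]
tool_rot: [3.141, 0.001, 2.586]
ft_force: [-0.0, -0.1, -1.2]
gripper_width: 0.0147
gripper_force: 97.4
pos [ 0.5981 -0.0232  0.2513] yaw 148.19 tilt [3.1408e+00 1.3000e-03] q [ 0.61  0.49 -0.84  1.66  0.39  1.17  0.69] F [-0.01 -0.14 -1.2 ] M [-0.032 -0.005 -0.01 ] w 0.014710882689098672 t 8.65
shift [ 0.3 -0.2 39.3] turn -0.01
70 497 124 419
head 1170 ((597.725341796875, -23.64798355102539), (35.66185760498047, 36.552398681640625), 57.125343322753906)
0.13 76 [ 0.5939 -0.0206  0.1328]
0.14 32 [ 0.5976 -0.0226  0.1403]
0.15 36 [ 0.5975 -0.0227  0.1504]
0.16 37 [ 0.5974 -0.0228  0.1602]
0.17 47 [ 0.5974 -0.023   0.1698]
0.18 2 [ 0.5967 -0.0222  0.1755]
0.22 220 [ 0.5909 -0.0187  0.224 ]
0.23 241 [ 0.5887 -0.0172  0.2305]
0.24 283 [ 0.5885 -0.0172  0.2398]
```

View pics/w3.png

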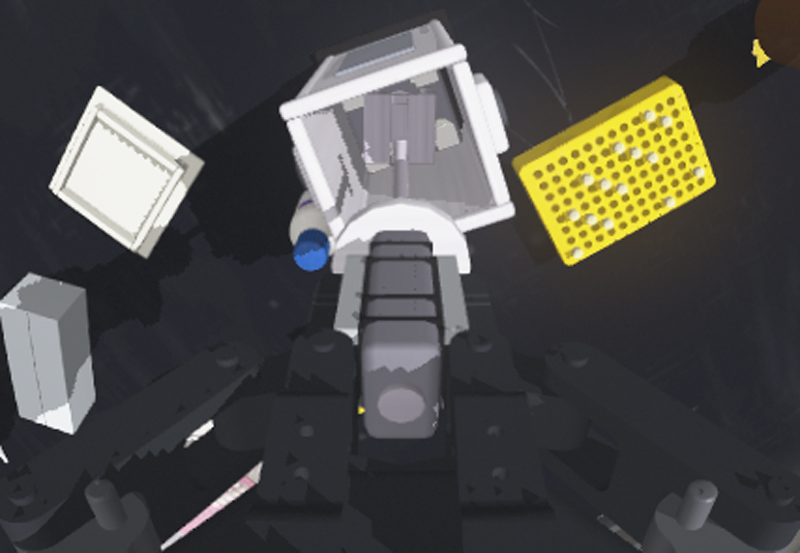

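The view shows the shaft tip at about (400,145), above and in line with the slot at (400,115). The fit puts it about 1–1.5 mm off along the slot and 0.5 mm across. I'll correct that and lower gently.

```bash
python3 -m inch '[[1,-0.4,15,0.4,10],[0,0,15,0,10],[0,0,8,0,10],[0,0,4,0,10],[0,0,0,0,10],[0,0,0,0,10]]'
python3 go.py .5978 -.0232 .1917 148.2
for i in 1; do python3 -m inch '[[0,0,2,0,10],[0,0,2,0,10],[0,0,1,0,10],[0,0,1,0,10],[0,0,0,0,10],[0,0,0,0,10]]'; done
python3 go.py .5978 -.0232 .1917 148.2
```

```text
time: 9.3
ee_pos: [0.5967, -0.0231, 0.2085]
tool_rot: [3.141, 0.0, 2.58]
ft_force: [-0.0, -0.6, -0.5]
gripper_width: 0.015
gripper_force: 97.4
pos [ 0.5967 -0.0231  0.2085] yaw 147.82 tilt [3.1413e+00 2.0000e-04] q [ 0.59  0.53 -0.82  1.7   0.43  1.09  0.65] F [-0.01 -0.59 -0.54] M [-0.022  0.002  0.065] w 0.014962021955235888 t 9.3
shift [-1.   0.5 16.8] turn -0.38
time: 9.9
ee_pos: [0.5965, -0.0232, 0.2023]
tool_rot: [3.142, -0.0, 2.58]
ft_force: [-1.0, -0.7, -1.0]
gripper_width: 0.0148
gripper_force: 97.4
pos [ 0.5965 -0.0232  0.2023] yaw 147.81 tilt [ 3.1415e+00 -1.0000e-04] q [ 0.59  0.54 -0.81  1.71  0.44  1.08  0.65] F [-0.95 -0.66 -1.01] M [0.035 0.039 0.007] w 0.014801089684055163 t 9.9
shift [-1.1  0.7 10.6] turn -0.39
```

```bash
python3 -m inch '[[0,0,2,0,10],[0,0,2,0,10],[0,0,1,0,10],[0,0,0,0,10],[0,0,0,0,10]]'
python3 -m inch '[[0,0,2,0,10],[0,0,2,0,10],[0,0,1,0,10],[0,0,0,0,10],[0,0,0,0,10]]'
python3 go.py .5978 -.0232 .1917 148.2
```

```text
time: 10.4
ee_pos: [0.5965, -0.0232, 0.1973]
tool_rot: [3.142, -0.0, 2.58]
ft_force: [-0.2, -0.4, -1.6]
gripper_width: 0.0148
gripper_force: 97.4
time: 10.9
ee_pos: [0.5965, -0.0232, 0.1923]
tool_rot: [3.142, -0.0, 2.58]
ft_force: [-0.1, 0.4, -1.9]
gripper_width: 0.015
gripper_force: 97.4
pos [ 0.5965 -0.0232  0.1923] yaw 147.82 tilt [ 3.1416e+00 -1.0000e-04] q [ 0.59  0.55 -0.81  1.72  0.45  1.07  0.64] F [-0.09  0.35 -1.88] M [-0.046 -0.043 -0.03 ] w 0.014981257347491514 t 10.9
shift [-1.1  0.7  0.6] turn -0.38
```

```bash
python3 -m inch '[[0,0,0,5,10],[0,0,0,5,10],[0,0,0,5,10],[0,0,0,5,10],[0,0,0,5,10],[0,0,0,5,10],[0,0,0,5,10],[0,0,0,5,10],[0,0,0,0,10]]'
python3 go.py .5978 -.0232 .1917 58
python3 -m inch '[[0,0,0,5,10],[0,0,0,5,10],[0,0,0,5,10],[0,0,0,5,10],[0,0,0,5,10],[0,0,0,5,10],[0,0,0,5,10],[0,0,0,5,10],[0,0,0,5,10],[0,0,0,5,10]]'
python3 -m inch '[[0,0,0,0,10],[0,0,0,0,10]]'
python3 go.py .5978 -.0232 .1917 58
```

```text
time: 11.8
ee_pos: [0.5966, -0.0231, 0.1924]
tool_rot: [3.141, 0.0, 1.88]
ft_force: [0.2, 0.6, -1.5]
gripper_width: 0.0151
gripper_force: 97.4
pos [ 0.5966 -0.0231  0.1924] yaw 107.73 tilt [3.1414e+00 2.0000e-04] q [ 0.48  0.5  -0.65  1.72  0.35  1.03  0.01] F [ 0.16  0.58 -1.49] M [-0.02   0.03  -0.035] w 0.015081172383508534 t 11.8
shift [-0.5  1.1  0.7] turn 49.73
time: 12.8
ee_pos: [0.5965, -0.0231, 0.1922]
tool_rot: [-3.141, 0.0, 1.009]
ft_force: [0.4, -0.0, -1.4]
gripper_width: 0.0149
gripper_force: 97.4
time: 13.0
ee_pos: [0.5965, -0.0231, 0.1923]
tool_rot: [-3.142, -0.0, 1.013]
ft_force: [0.7, 0.1, 0.0]
gripper_width: 0.0147
gripper_force: 97.4
pos [ 0.5965 -0.0231  0.1923] yaw 58.06 tilt [-3.1415 -0.    ] q [ 0.35  0.47 -0.47  1.73  0.24  1.01 -0.77] F [0.71 0.07 0.04] M [0.026 0.028 0.016] w 0.014687543189262115 t 13.0
shift [0.6 1.1 0.6] turn 0.06
```

```bash
python3 -m inch '[[0,0,-2,0,10],[0,0,-2,0,10],[0,0,-2,0,10],[0,0,-2,0,10],[0,0,-2,0,10],[0,0,0,0,10],[0,0,0,0,10]]'
python3 go.py .5965 -.0231 .34 58
python3 -m inch '[[0,0,-4,0,10],[0,0,-6,0,10],[0,0,-8,0,10],[0,0,-8,0,10],[0,0,-8,0,10],[0,0,-4,0,10],[0,0,0,0,10]]'
python3 go.py .5965 -.0231 .34 58
```

```text
time: 13.7
ee_pos: [0.5965, -0.0232, 0.2023]
tool_rot: [-3.142, -0.0, 1.009]
ft_force: [-0.6, 0.3, -3.0]
gripper_width: 0.0147
gripper_force: 97.4
pos [ 0.5965 -0.0232  0.2023] yaw 57.81 tilt [-3.1415 -0.    ] q [ 0.35  0.45 -0.47  1.72  0.23  1.03 -0.77] F [-0.58  0.33 -2.99] M [-0.035  0.013 -0.017] w 0.014666405151762879 t 13.7
shift [ 1.000e-01 -1.000e-01 -1.377e+02] turn -0.19
time: 14.4
ee_pos: [0.5968, -0.0232, 0.2411]
tool_rot: [3.141, -0.0, 1.009]
ft_force: [0.0, -0.4, -3.7]
gripper_width: 0.0149
gripper_force: 97.4
pos [ 0.5968 -0.0232  0.2411] yaw 57.81 tilt [ 3.1406e+00 -5.0000e-04] q [ 0.36  0.41 -0.48  1.68  0.21  1.1  -0.75] F [ 0.02 -0.37 -3.71] M [0.016 0.013 0.036] w 0.014894659404510992 t 14.4
shift [ -0.   -0.2 -98.9] turn -0.19
```

Fz is −3.7 N, which is the adapter's weight plus the picker's, so the adapter is on the foot. I'll draw it out and then look at it.

```bash
python3 -m inch '[[0,0,-6,0,10],[0,0,-12,0,10],[0,0,-15,0,10],[0,0,-15,0,10],[0,0,-15,0,10],[0,0,-15,0,10],[0,0,-12,0,10],[0,0,-6,0,10],[0,0,-3,0,10],[0,0,0,0,10]]'
python3 go.py .5385 -.2185 .34 58
cat > g.py <<'E'
from h import *
import sys
s=robot.get_state(); x0,y0=s['ee_pos'][:2]; zu=s['ee_pos'][2]-.1252-.0555
im,d,K,E=grab('wrist'); W=cloud(d,K,E,True); P=W.reshape(-1,3)
r=np.hypot(P[:,0]-x0,P[:,1]-y0)
for z0,z1,n in((zu+.064,zu+.069,'head'),(zu+.026,zu+.033,'block'),(zu,zu+.033,'side')):
    q=P[(r<.05)&(P[:,2]>z0)&(P[:,2]<z1)]; print(n,len(q), cv2.minAreaRect((q[:,:2]*1000).astype(np.float32)) if len(q)>5 else '', np.median(q,0) if len(q) else '')
print('tcp',s['ee_pos'],np.degrees(s['tool_rot'][2]))
m=(np.hypot(W[...,0]-x0,W[...,1]-y0)<.055); v,u=np.where(m); c=im[v.min():v.max(),u.min():u.max()]; f=min(800/c.shape[1],600/c.shape[0]); cv2.imwrite('pics/w4.png',cv2.resize(c,None,fx=f,fy=f)[:,:,::-1])
i2,*_=grab('side'); cv2.imwrite('pics/s4.png',cv2.resize(i2[120:270,200:400],None,fx=4,fy=4)[:,:,::-1])
E
python3 g.py
```

```text
time: 15.4
ee_pos: [0.5965, -0.0233, 0.3393]
tool_rot: [-3.141, 0.0, 1.009]
ft_force: [0.1, 0.1, -3.5]
gripper_width: 0.0147
gripper_force: 97.4
pos [ 0.5965 -0.0233  0.3393] yaw 57.81 tilt [-3.1414e+00  1.0000e-04] q [ 0.37  0.34 -0.5   1.56  0.16  1.29 -0.71] F [ 0.06  0.05 -3.54] M [0.017 0.023 0.006] w 0.014731900187423676 t 15.4
shift [-196.1   54.9   -0.7] turn -0.19
head 1487 ((598.01171875, -23.246726989746094), (36.01691436767578, 36.039085388183594), 57.578704833984375) [ 0.60004373 -0.02047135  0.2242462 ]
block 1402 ((597.1577758789062, -22.490447998046875), (57.25589370727539, 58.52518081665039), 77.10127258300781) [ 0.60707361 -0.00905182  0.18805578]
side 1604 ((597.19189453125, -22.3414306640625), (57.5616455078125, 58.52518081665039), 77.10127258300781) [ 0.60691295 -0.00615508  0.18789427]
tcp [ 0.59649498 -0.02325758  0.33925581] 57.81088406286751
```

View pics/w4.png

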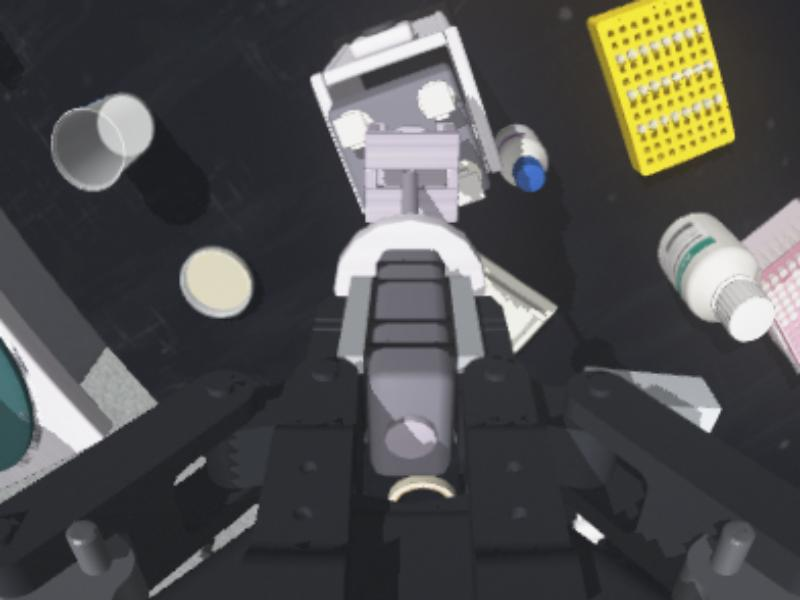

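The adapter hangs level and clear: head at (410,170), the block behind it, and no contact with the bucket. Its yaw is −12.9° against 21.45° for the tray, so it needs a turn of +34.4° in world yaw. I'll carry it to the tray.

```bash
python3 -m inch '[[-8,2,0,0,10],[-20,6,0,0,10],[-28,8,0,0,10],[-28,8,0,0,10],[-28,8,0,0,10],[-28,8,0,0,10],[-28,8,0,0,10],[-20,6,0,0,10],[-8,2,0,0,10],[0,0,0,0,10]]'
python3 -m inch '[[0,0,0,-3,10],[0,0,0,-5,10],[0,0,0,-5,10],[0,0,0,-5,10],[0,0,0,-5,10],[0,0,0,-5,10],[0,0,0,-4,10],[0,0,0,-2.4,10],[0,0,0,0,10],[0,0,0,0,10]]'
python3 go.py .5388 -.2187 .26 92.2
```

```text
time: 16.5
ee_pos: [0.539, -0.22, 0.3389]
tool_rot: [-3.141, 0.0, 1.007]
ft_force: [-0.0, -0.1, -3.7]
gripper_width: 0.0148
gripper_force: 97.4
time: 17.5
ee_pos: [0.5397, -0.218, 0.3392]
tool_rot: [-3.142, -0.0, 1.609]
ft_force: [0.1, -0.2, -3.4]
gripper_width: 0.0151
gripper_force: 97.4
pos [ 0.5397 -0.218   0.3392] yaw 92.2 tilt [-3.1416e+00 -3.0000e-04] q [ 0.73  0.31 -0.5   1.6   0.15  1.28  0.24] F [ 0.11 -0.22 -3.45] M [-0.034 -0.014  0.045] w 0.015093194438995176 t 17.5
shift [-0.7 -1.  79.2] turn -0.0
```

```bash
python3 -m inch '[[-0.7,-1,10,0,10],[0,0,20,0,10],[0,0,25,0,10],[0,0,25,0,10],[0,0,22,0,10],[0,0,15,0,10],[0,0,5,0,10],[0,0,0,0,10],[0,0,0,0,10]]'
python3 go.py .5388 -.2187 .1857 92.2
cat >> g.py <<'E'
T=np.array([.54,-.2177]); q=P[(np.hypot(P[:,0]-T[0],P[:,1]-T[1])<.062)&(P[:,2]>.0135)&(P[:,2]<.021)]
print('tray rim',len(q),cv2.minAreaRect((q[:,:2]*1000).astype(np.float32)))
# rim in tray axes
a=np.radians(21.45); R=np.array([[np.cos(a),np.sin(a)],[-np.sin(a),np.cos(a)]]); e=(q[:,:2]-T)@R.T*1000; print(e.min(0),e.max(0))
q=P[(r<.05)&(P[:,2]>zu+.024)&(P[:,2]<zu+.034)]; e=(q[:,:2]-T)@R.T*1000; print('block in tray axes',np.percentile(e,[.5,99.5],axis=0))
E
python3 g.py
```

```text
time: 18.4
ee_pos: [0.539, -0.2197, 0.2181]
tool_rot: [3.141, 0.0, 1.609]
ft_force: [-0.5, 0.9, -3.5]
gripper_width: 0.0151
gripper_force: 97.4
pos [ 0.539  -0.2197  0.2181] yaw 92.21 tilt [3.1406e+00 4.0000e-04] q [ 0.71  0.41 -0.48  1.74  0.21  1.04  0.2 ] F [-0.54  0.88 -3.47] M [-0.074 -0.046  0.027] w 0.015085679624382077 t 18.4
shift [ 1.1 -0.2 32.4] turn 0.01
head 1489 ((540.3057861328125, -219.5159149169922), (35.99272155761719, 36.25715637207031), 2.5226871967315674) [ 0.54034097 -0.21421371  0.10317467]
block 1403 ((539.4813842773438, -219.78170776367188), (58.38927459716797, 58.44621658325195), 21.492948532104492) [ 0.53765306 -0.20427648  0.06691214]
side 1609 ((539.4400634765625, -219.6768341064453), (58.38927459716797, 58.6716423034668), 21.492948532104492) [ 0.53665723 -0.20254984  0.0667438 ]
tcp [ 0.5389791  -0.21974093  0.21810267] 92.20743255981593
tray rim 784 ((539.9699096679688, -217.86614990234375), (77.0777359008789, 76.75909423828125), 21.251388549804688)
[-38.50519297 -38.63438362] [38.57696459 38.14077731]
block in tray axes [[-29.97701575 -27.96378142]
 [ 27.90576959  27.3998777 ]]
```

View pics/w4.png

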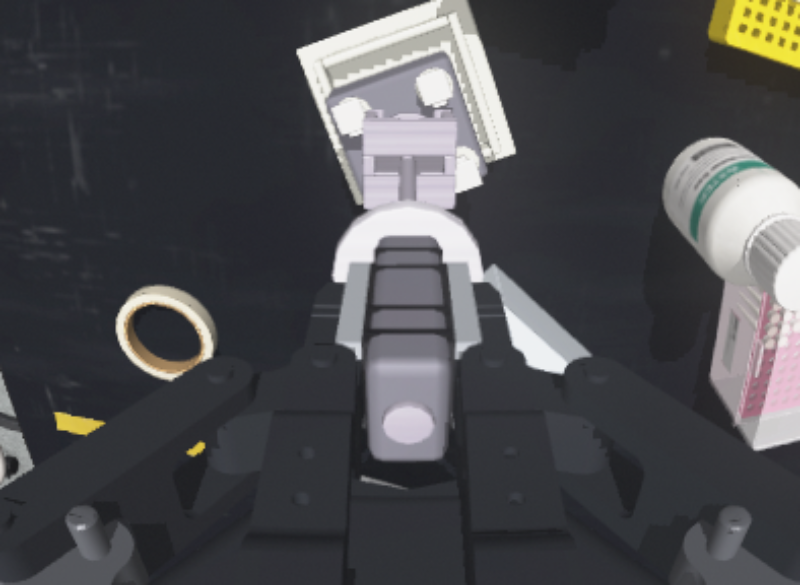

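The adapter is over the tray and aligned (block centre 2 mm off in y, yaw matching). I'll shift it and lower.

```bash
python3 -m inch '[[1.9,0.5,4,0,10],[0,0,8,0,10],[0,0,8,0,10],[0,0,5,0,10],[0,0,3,0,10],[0,0,2,0,10],[0,0,0,0,10],[0,0,0,0,10]]'
python3 -m inch '[[0,0,1,0,10],[0,0,1,0,10],[0,0,1,0,10],[0,0,0,0,10],[0,0,0,0,10]]'
python3 go.py .5388 -.2187 .1857 92.2
python3 -m inch '[[0,0,1,0,10],[0,0,1,0,10],[0,0,1,0,10],[0,0,0,0,10],[0,0,0,0,10]]'
python3 go.py .5388 -.2187 .1857 92.2
```

```text
time: 19.3
ee_pos: [0.5391, -0.2178, 0.1875]
tool_rot: [3.141, 0.0, 1.609]
ft_force: [-0.8, -0.4, -3.0]
gripper_width: 0.0151
gripper_force: 97.4
time: 19.8
ee_pos: [0.539, -0.2177, 0.1843]
tool_rot: [3.141, -0.0, 1.609]
ft_force: [0.3, -0.3, -1.3]
gripper_width: 0.0148
gripper_force: 97.7
pos [ 0.539  -0.2177  0.1843] yaw 92.22 tilt [ 3.1415 -0.    ] q [ 0.69  0.45 -0.47  1.77  0.24  0.98  0.17] F [ 0.35 -0.26 -1.28] M [ 0.013 -0.048 -0.042] w 0.014804776279346323 t 19.8
shift [-1.  -0.3 -1.4] turn 0.02
time: 20.3
ee_pos: [0.539, -0.2177, 0.1812]
tool_rot: [-3.141, -0.0, 1.609]
ft_force: [0.1, -0.4, -1.0]
gripper_width: 0.0153
gripper_force: 97.7
pos [ 0.539  -0.2177  0.1812] yaw 92.21 tilt [-3.1415e+00 -1.0000e-04] q [ 0.69  0.45 -0.46  1.78  0.24  0.97  0.17] F [ 0.12 -0.39 -1.02] M [-0.023  0.076 -0.039] w 0.015296754406246131 t 20.3
shift [-1.  -0.2 -4.5] turn 0.01
```

The floor took the weight at TCP z ≈ 0.1855, as predicted for fully down. The bar is now below the groove, so I'll turn back a quarter.

```bash
python3 -m inch '[[0,0,0,-5,10],[0,0,0,-5,10],[0,0,0,-5,10],[0,0,0,-5,10],[0,0,0,-5,10],[0,0,0,-5,10],[0,0,0,-5,10],[0,0,0,-5,10],[0,0,0,-5,10]]'
python3 go.py .539 -.2177 .1812 182.3
python3 -m inch '[[0,0,0,-5,10],[0,0,0,-5,10],[0,0,0,-5,10],[0,0,0,-5,10],[0,0,0,-5,10],[0,0,0,-5,10],[0,0,0,-5,10],[0,0,0,-5,10],[0,0,0,-5,10],[0,0,0,0,10]]'
python3 -m inch '[[0,0,0,0,10],[0,0,0,0,10]]'
python3 go.py .539 -.2177 .1812 182.3
```

```text
time: 21.2
ee_pos: [0.539, -0.2177, 0.1813]
tool_rot: [3.142, -0.0, 2.398]
ft_force: [0.6, -1.7, -0.4]
gripper_width: 0.0146
gripper_force: 97.9
pos [ 0.539  -0.2177  0.1813] yaw 137.42 tilt [ 3.1416e+00 -1.0000e-04] q [ 0.82  0.49 -0.63  1.77  0.34  0.99  0.88] F [ 0.6  -1.69 -0.35] M [-0.021 -0.01   0.052] w 0.014595620615830538 t 21.2
shift [-0.   0.1  0.1] turn -44.88
time: 22.2
ee_pos: [0.5389, -0.2178, 0.1812]
tool_rot: [3.141, -0.0, -3.102]
ft_force: [0.8, 0.2, -0.8]
gripper_width: 0.0149
gripper_force: 97.8
time: 22.4
ee_pos: [0.539, -0.2178, 0.1813]
tool_rot: [-3.142, -0.0, -3.105]
ft_force: [1.3, 0.1, -0.0]
gripper_width: 0.0148
gripper_force: 97.8
pos [ 0.539  -0.2178  0.1813] yaw -177.91 tilt [-3.1416 -0.    ] q [ 0.94  0.54 -0.8   1.77  0.44  1.03  1.58] F [ 1.3   0.11 -0.03] M [ 0.004  0.008 -0.024] w 0.014772688066867483 t 22.4
shift [-0.   0.1  0.1] turn -0.21
```

```bash
python3 -m inch '[[0,0,-2,0,10],[0,0,-2,0,10],[0,0,-2,0,10],[0,0,-2,0,10],[0,0,0,0,10],[0,0,0,0,10]]'
python3 -m inch '[[0,0,-2,0,10],[0,0,-2,0,10],[0,0,-2,0,10],[0,0,-2,0,10],[0,0,0,0,10],[0,0,0,0,10]]'
```

```text
time: 23.0
ee_pos: [0.539, -0.2177, 0.1893]
tool_rot: [-3.142, 0.0, -3.103]
ft_force: [-0.4, 0.1, -1.2]
gripper_width: 0.015
gripper_force: 97.8
time: 23.6
ee_pos: [0.539, -0.2177, 0.1973]
tool_rot: [3.142, -0.0, -3.103]
ft_force: [0.1, -0.0, -0.8]
gripper_width: 0.015
gripper_force: 97.8
```

The picker is free. I'll raise it and take a wrist look at the adapter while turning back.

```bash
python3 -m inch '[[0,0,-5,0,10],[0,0,-15,0,10],[0,0,-25,0,10],[0,0,-30,0,10],[0,0,-30,0,10],[0,0,-20,0,10],[0,0,-10,0,10],[0,0,0,8,10],[0,0,0,8,10],[0,0,0,8,10]]'
python3 -m inch '[[0,0,0,8,10],[0,0,0,8,10],[0,0,0,8,10],[0,0,0,8,10],[0,0,0,8,10],[0,0,0,8,10],[0,0,0,8,10],[0,0,0,2,10],[0,0,0,0,10],[0,0,0,0,10]]'
cat > k.py <<'E'
from h import *
im,d,K,E=grab('wrist'); P=cloud(d,K,E,True).reshape(-1,3)
r=np.hypot(P[:,0]-.54,P[:,1]+.2177)
for n,z0,z1 in(('head',.066,.076),('block',.03,.04),('rim',.0135,.021)):
    q=P[(r<.062)&(P[:,2]>z0)&(P[:,2]<z1)]; print(n,len(q),np.median(q,0),cv2.minAreaRect((q[:,:2]*1000).astype(np.float32)))
E
python3 k.py
python3 go.py .4356 .287 .331 100.2
```

```text
time: 24.6
ee_pos: [0.5388, -0.2177, 0.3324]
tool_rot: [3.141, -0.0, 2.756]
ft_force: [-0.2, -0.0, -1.7]
gripper_width: 0.0149
gripper_force: 97.8
time: 25.6
ee_pos: [0.5389, -0.2176, 0.3323]
tool_rot: [-3.141, -0.0, 1.751]
ft_force: [-0.1, -0.6, -1.0]
gripper_width: 0.0145
gripper_force: 97.8
head 749 [ 0.53910997 -0.21604394  0.07090448] ((539.072509765625, -217.7637481689453), (36.18988037109375, 36.54072952270508), 1.57041597366333)
block 646 [ 0.53530527 -0.20316827  0.03471176] ((539.288818359375, -218.11752319335938), (58.62361526489258, 57.829124450683594), 22.04570198059082)
rim 765 [ 0.53832152 -0.2114164   0.01674156] ((539.7943115234375, -218.18508911132812), (77.30378723144531, 78.19367218017578), 20.962589263916016)
pos [ 0.5389 -0.2176  0.3322] yaw 100.31 tilt [-3.1414e+00 -3.0000e-04] q [ 0.82  0.33 -0.62  1.6   0.2   1.27  0.35] F [ 0.1  -0.91 -1.33] M [ 0.026  0.047 -0.048] w 0.014824753922288244 t 25.65
shift [515.  -11.4   1.4] turn 0.11
```

The adapter stands fully down: head top at 0.0709 m, centred in the tray. Back to the holder.

```bash
python3 -m inch '[[20,-0.4,0,0,10],[45,-1,0,0,10],[48,-1.2,0,0,10],[48,-1.2,0,0,10],[48,-1.2,0,0,10],[48,-1.2,0,0,10],[48,-1.2,0,0,10],[48,-1.2,0,0,10],[48,-1.2,0,0,10],[45,-1,0,0,10]]'
python3 -m inch '[[40,-0.9,0,0,10],[24,-0.6,0,0,10],[0,0,0,0,10],[0,0,0,0,10],[0,0,0,0,10]]'
python3 go.py .4356 .287 .25 100.2
```

```text
time: 26.65
ee_pos: [0.4479, 0.2216, 0.3326]
tool_rot: [3.141, 0.0, 1.75]
ft_force: [1.4, -0.6, -0.5]
gripper_width: 0.0148
gripper_force: 97.8
time: 27.15
ee_pos: [0.4366, 0.2812, 0.3323]
tool_rot: [-3.142, 0.0, 1.748]
ft_force: [0.5, -0.2, -1.4]
gripper_width: 0.0149
gripper_force: 97.8
pos [0.4366 0.2812 0.3323] yaw 100.18 tilt [-3.1416e+00  4.0000e-04] q [ 0.16  0.26 -0.93  1.74  0.22  1.25 -0.65] F [ 0.53 -0.16 -1.35] M [ 0.04   0.021 -0.027] w 0.014890851878269513 t 27.15
shift [ 5.9  0.1 82.2] turn -0.02
```

```bash
python3 -m inch '[[5.9,0,0,0,10],[0,0,20,0,10],[0,0,30,0,10],[0,0,25,0,10],[0,0,10,0,10],[0,0,0,0,10],[0,0,0,0,10]]'
python3 go.py .4356 .287 .222 100.2
```

```text
time: 27.85
ee_pos: [0.4357, 0.2881, 0.2483]
tool_rot: [3.141, -0.001, 1.749]
ft_force: [-0.1, -0.3, -1.2]
gripper_width: 0.015
gripper_force: 97.8
pos [0.4357 0.2881 0.2483] yaw 100.2 tilt [ 3.1408e+00 -5.0000e-04] q [ 0.1   0.35 -0.9   1.85  0.31  1.09 -0.74] F [-0.12 -0.26 -1.22] M [-0.022 -0.004 -0.009] w 0.014988505164239824 t 27.85
shift [-1.1 -0.4 26.3] turn 0.0
```

```bash
python3 -m inch '[[-1,-0.3,6,0,10],[0,0,7,0,10],[0,0,7,0,10],[0,0,6,0,10],[0,0,0,0,10]]'
python3 go.py .4356 .287 .1545 100.2
python3 -m inch '[[0,0,10,0,10],[0,0,14,0,10],[0,0,14,0,10],[0,0,14,0,10],[0,0,10,0,10],[0,0,5,0,10],[0,0,0,0,10]]'
python3 go.py .4356 .287 .1412 100.2
```

```text
time: 28.35
ee_pos: [0.4349, 0.2866, 0.2204]
tool_rot: [-3.14, 0.0, 1.749]
ft_force: [-0.2, 0.1, -0.2]
gripper_width: 0.0151
gripper_force: 97.8
pos [0.4349 0.2866 0.2204] yaw 100.22 tilt [-3.1402e+00  2.0000e-04] q [ 0.08  0.38 -0.88  1.88  0.34  1.04 -0.76] F [-0.18  0.11 -0.16] M [-0.026 -0.009 -0.   ] w 0.015076344554190928 t 28.35
shift [ 0.3  0.8 65.9] turn 0.02
time: 29.05
ee_pos: [0.435, 0.2867, 0.1536]
tool_rot: [-3.14, 0.0, 1.749]
ft_force: [0.3, 0.7, -0.6]
gripper_width: 0.0149
gripper_force: 97.8
pos [0.435  0.2867 0.1536] yaw 100.22 tilt [-3.1405  0.    ] q [ 0.02  0.48 -0.82  1.94  0.44  0.92 -0.84] F [ 0.35  0.69 -0.65] M [-0.012 -0.049  0.056] w 0.01493997595365051 t 29.05
shift [ 0.1  0.6 12.4] turn 0.02
```

```bash
python3 -m inch '[[0,0.5,4,0,10],[0,0,4,0,10],[0,0,2,0,10],[0,0,1,0,10],[0,0,0,0,10],[0,0,0,0,10]]'
python3 go.py .4356 .287 .1412 100.2
```

```text
time: 29.65
ee_pos: [0.4358, 0.2869, 0.1434]
tool_rot: [3.141, -0.0, 1.749]
ft_force: [-0.2, 0.1, -0.5]
gripper_width: 0.015
gripper_force: 97.8
pos [0.4358 0.2869 0.1434] yaw 100.21 tilt [ 3.1414e+00 -1.0000e-04] q [ 0.01  0.49 -0.81  1.94  0.45  0.9  -0.85] F [-0.23  0.09 -0.53] M [0.037 0.    0.029] w 0.015011699471438914 t 29.65
shift [ 0.1 -0.2  2.2] turn 0.01
```

```bash
python3 -m inch '[[0,0,1,0,10],[0,0,0.8,0,10],[0,0,0,0,10],[0,0,0,0,10]]'
python3 -m inch '[[0,0,0.5,0,10],[0,0,0,0,10]]'
python3 -m inch '[[0,0,0,0,18],[0,0,0,0,22],[0,0,0,0,40],[0,0,0,0,50],[0,0,0,0,50],[0,0,0,0,50],[0,0,0,0,50]]' 20
python3 go.py .4358 .2869 .3 100.2
```

```text
time: 30.05
ee_pos: [0.4358, 0.2869, 0.1415]
tool_rot: [-3.142, -0.0, 1.749]
ft_force: [0.7, 0.0, -1.4]
gripper_width: 0.015
gripper_force: 97.8
time: 30.25
ee_pos: [0.4358, 0.2869, 0.1413]
tool_rot: [3.141, 0.0, 1.749]
ft_force: [-2.2, -3.0, 5.6]
gripper_width: 0.0148
gripper_force: 99.3
time: 30.95
ee_pos: [0.4358, 0.2869, 0.141]
tool_rot: [-3.142, -0.0, 1.749]
ft_force: [0.3, 0.1, -0.2]
gripper_width: 0.05
gripper_force: 0.0
pos [0.4358 0.2869 0.141 ] yaw 100.22 tilt [-3.1415e+00 -1.0000e-04] q [ 0.01  0.49 -0.81  1.94  0.46  0.9  -0.85] F [ 0.35  0.11 -0.21] M [ 0.    -0.055  0.037] w 0.05002408103958964 t 30.95
shift [   0.    0. -159.] turn 0.02
```

```bash
python3 -m inch '[[0,0,-10,0,50],[0,0,-25,0,50],[0,0,-35,0,50],[0,0,-40,0,50],[0,0,-40,0,50],[0,0,-20,0,50],[0,-40,0,0,50],[0,-20,0,0,50],[0,0,0,0,50],[0,0,0,0,50]]'
cat > l.py <<'E'
from h import *
im,d,K,E=grab('wrist'); W=cloud(d,K,E,True); P=W.reshape(-1,3); r=np.hypot(P[:,0]-.436,P[:,1]-.2865)
for n,a,b in(('top',.16,.18),('collar',.106,.118)):
    q=P[(r<.035)&(P[:,2]>a)&(P[:,2]<b)]; print(n,len(q),np.median(q,0),cv2.minAreaRect((q[:,:2]*1000).astype(np.float32)))
i2,*_=grab('side'); A=cv2.resize(i2[150:300,200:400],(800,600),interpolation=cv2.INTER_CUBIC); cv2.imwrite('pics/s5.png',A[:,:,::-1])
E
python3 l.py
```

```text
time: 31.95
ee_pos: [0.3769, 0.2762, 0.3117]
tool_rot: [3.14, 0.0, 1.749]
ft_force: [-0.3, 0.4, 1.2]
gripper_width: 0.05
gripper_force: 0.0
top 584 [0.43499902 0.28819959 0.17050935] ((436.6596984863281, 286.584716796875), (16.700153350830078, 26.058624267578125), 10.871475219726562)
collar 517 [0.42746398 0.29205591 0.11394941] ((433.1371765136719, 289.127685546875), (39.29668426513672, 30.21234130859375), 49.869144439697266)
```

View pics/s5.png

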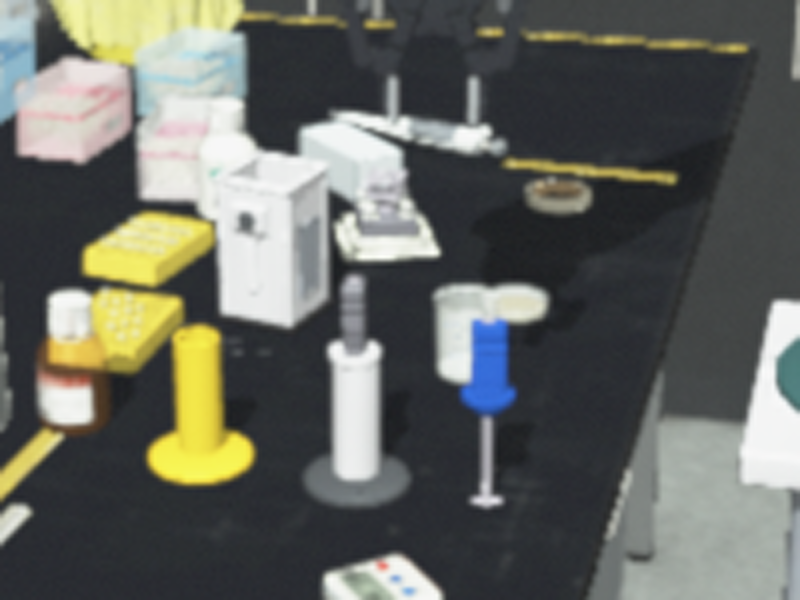

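The picker hangs fully down in the grey holder at (355,330), with its top at 0.1705 m as at the start. The adapter stands in the tray at (390,215), and the gripper is clear of everything.

```bash
python3 -c "
from bench import robot
print(robot.job_done())"
```

```text
the job is handed in; nothing more can be done
None
```

The adapter is standing upright and fully down in the tray, the picker is back in its grey holder, and the job was handed in at about 32 s; the hand-in gave no verdict.

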